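# Stand the chakla and chopping board in the plate stand

## Task

Take the leaning round chakla out of the green drainer, stand it upright in the middle slot of the wooden stand and press it down until its stiff seat is fully home; then do the same with the blue chopping board in the narrow slot, at the end of the stand away from the steel plate. Lower them in rather than dropping them, and leave the steel plate in the stand and everything else on the counter where it is.

Things in the scene. Friction and masses are not known exactly. Their poses are not given: they have to be found in the camera images.
- chakla: Round light wooden chakla (rolling board): disc 160 mm in diameter, 18 mm thick, about 0.25 kg. Origin at the centre of the disc; its x axis is the disc's axis (across the thickness), upright when x is level. Starts on edge in one of the drainer's two bays, top leaning 0.30 rad to the drainer's -x on a wire back rest; its upper 50 mm is free to pinch across the 18 mm.
- board: Blue chopping board with a dark patch near its top: 12 mm thick (x), 150 mm wide (y), 140 mm tall (z), about 0.22 kg. Origin at its centre; x is across the thickness, z points to its top edge. Starts in the other bay of the drainer, leaning 0.30 rad likewise; the top 40 mm is free to pinch.
- drainer: Fixed green plastic tray 220 x 150 mm (x, y), 20 mm high, with two steel wire bays 85 mm apart along its x (at x = -25 and +60 mm). Origin at the centre of its underside. Wires reach 140 mm high. Both bays lean with the top towards the drainer's -x. Each board lifts out straight up.
- stand: Fixed wooden stand 190 x 150 mm (x, y), 71 mm high. Origin at the centre of its underside. Three slots along its y between 12 mm walls, 150 mm long, rounded tops at z = 71 mm: at x = -66 mm a slot 16 mm wide for the chopping board, at x = 0 one 22 mm wide for the chakla, at x = +66 mm one that already holds the steel plate. Orange seats in the first two.
- chakla_home (a point): Where the chakla's centre is when it stands in the middle slot fully home (104 mm above the counter; 112 mm before it is pressed down). Axes as the stand's: slot along y, thickness along x. The seat is a cradle with two bars at y = -40 and +40 mm that centre the disc.
- board_home (a point): Where the chopping board's centre is when it stands in the narrow slot fully home, top edge level (92 mm above the counter; 100 mm before it is pressed down). Axes as the stand's.
- chakla_seat (a joint): Press-down seat under the middle slot, in m: 0 = up, 0.008 = fully home. It is stiff: it takes a push of about 5 N beyond the weight of what stands on it, and stays where it is left.
- board_seat (a joint): Press-down seat under the narrow slot, in m: 0 = up, 0.008 = fully home. Equally stiff; it stays where it is left.
- thali: Steel plate 170 mm in diameter and 20 mm deep, standing on edge in the stand's slot at x = +66 mm, top about 203 mm above the counter. Origin at its centre, x along its axis. Leave alone.
- mug: Red plastic mug, 72 mm in diameter, 90 mm high, handle towards its +y. Origin under its centre. Leave alone.
- bowl: Small glass bowl, 90 mm in diameter, 42 mm high. Origin under its centre. Leave alone.
- jar: Amber glass jar with a yellow cap, 64 mm in diameter, 130 mm high. Origin under its centre. Leave alone.
- whisk: Steel whisk lying along its x, about 250 mm long, 48 mm thick at the wires (+x end). Origin on the counter where handle and wires meet. Leave alone.
- belan: Wooden rolling pin lying along its x, 280 mm long, 40 mm thick. Origin under its centre. Leave alone.
Mind the look-alikes: they are no part of the job. Several things have the shape of the board; the one meant has the colours described above. What is shaped like the chakla but yellow is not meant.

How it is judged:
By the outcome, as a careful person would: the job done as asked, in the order asked, and still so for the second after the job is handed in, with the robot touching nothing.
It also fails if it takes over 67 s, if anything falls off the work surface, if the arm or the gripper's body presses on something with over 40 N, if the wrist force passes 120 N, or if a joint passes its speed limit or range.

## Robot

A 6-joint arm with a two-finger parallel gripper is mounted at the origin on the work surface. World frame = base frame: x ahead of the robot, y to its left, z up, the work surface at z = 0. Lengths are in m, angles in rad, forces in N, time in s.
With the tool pointing down it reaches from about 0.375 to 0.9 m from the base axis. Payload 3.1 kg.
Tool frame: the origin (TCP) lies midway between the tips of the shut fingers; the grasp point (between the pads) lies 19 mm behind it; z points along the fingers, x is the direction in which the jaws open and shut, and the axes are right-handed (so a half turn about z gives the same grasp; the last joint's range is limited). The gripper opens to 87 mm and grips with 3 to 60 N. Pads are 19 mm wide; open, the fingers measure 117 mm over their backs; the gripper's body (75 mm by 190 mm) begins 51 mm behind the grasp point.
Start: joints at [-1.282, 0.527, 1.433, -0, 1.181, -0.178], TCP at [0.281, -0.558, 0.223] pointing down, gripper open.
Joint ranges: [-3.08, 3.08], [-0.75, 2.2], [0.22, 2.44], [-1.43, 4.57], [0, 2.65], [-2.85, 2.85]. Speed limits (rad/s): [2.79, 2.79, 3.14, 3.14, 3.14, 3.14].

## Interface

Orientations are given as a rotation vector (axis times angle).
In Python, from cell import observe, get_image, camera_model, job_done, masks_of gives the robot as it stands.
- The arm moves only by the tool apply_moves, never from a script. Its argument "targets" is a list of rows, each a list of 3 entries, a list of its own where there are three numbers: the shift along the tool's x, y, z in mm, then the turn about the tool's z in rad, then the closure in counts, from 0 (fully open) to 255 (shut). In form: [[[dx, dy, dz], spin, fingers], ...]. A call has exactly 5 rows; each row is the pose to reach, as a shift and turn from the pose measured when the call began, along the tool's axes at that moment; what a row does not reach only later rows make up. A row lasts 1/12 s, in which the tool goes at most 41.7 mm and 7.16 degrees, less where a joint would pass 70% of its speed; a pose out of reach is approached as far as the arm can. A call with a gripper value outside its range is refused whole. The fingers move at their own pace and stop on an object; the grip force is fixed at half the most. Time passes only in rows, so rows that repeat a pose let the fingers close, or fill a call up. It gives the time, the measured TCP pose, the force and the opening at its end, in the units of the state.
- observe(): the state, without advancing time (a new reading comes with each control period).
- get_image(name): name is "scene" or "top"; returns the picture (384x512x3 uint8, blue, green, red); there is no depth.
- camera_model(name): a dict with "mtx" (3x3 intrinsics, pixels), "dist_coeffs" ([k1, k2, p1, p2, k3] as OpenCV has them; the pictures are not rectified), "R" (3x3) and "t" (3): a world point X has camera coordinates R X + t. Camera axes: x right, y down, z forward; pixel columns grow to the right and rows downward; lengths in m; the calibration is good to about 2 mm. A picture is of the moment at which its call begins. camera_model takes no time and is no camera call.
- job_done(): hands the job in, once; it reports no verdict.
Trained networks look in the newest picture that a camera, given by its name, has taken for a name from the list of things; names that differ only in an ending like _2 or _b are one class to them, and where a whole thing is asked for, a point or a joint stands for the part that bears it (a point fixed in the world has none). Each returns a list of dicts, best first, with "score" (0 to 1); they miss things now and then, are a little off and sometimes report something else, mostly with a low value. They report only what shows in the picture. A call takes as long as a camera call. They do not tell look-alikes from the thing itself.
- masks_of(camera, thing): "mask" (384x512 bool, what is visible of it) and "rect" ([centre column, centre row, width, height] in pixels, round what is visible of it).
The state is a dict: "time_s": time; "joint_positions": joint angles; "joint_vel": joint speeds; "tau": joint torques, N m; "tool_pos": TCP position; "tool_rot": TCP orientation; "force": force on the tool from outside, world axes, zero at the start; "moment": the same for the moment, N m; "opening": finger opening in m.
Only numpy, scipy, OpenCV 4.12 (cv2) and the standard library are available. Lean on these libraries where they do the work, as an engineer would, in place of code of your own. Each camera call takes 0.05 s, during which the arm holds its last target. There are 200 camera calls.

## Working session

There is one attempt and no reset: what is moved stays moved. The work goes in short steps, Python scripts to look and compute and a tool call to move; the robot and the scene stay as the last step left them, time stands still between calls to the robot, and variables do not carry over. Pictures are saved under pics/ and viewed, about 8 in all and at most 12, crops included, and the job is handed in when it is done.

Besides the shell and the picture viewer there is one more tool, called after "Request:" by a JSON object that holds its "name" and its "arguments". apply_moves: Moves the arm, as the interface text tells. Its arguments: {"type":"object","properties":{"targets":{"type":"array","items":{"type":"array"}}},"required":["targets"]}

```bash
ls; mkdir -p pics; python3 - <<'E'
from cell import *
import cv2,numpy as np
for n in("scene","top"):
    cv2.imwrite(f"pics/{n}0.png",get_image(n)); m=camera_model(n)
    R=np.array(m["R"]);print(n,np.round(m["mtx"],1).tolist(),np.round(m["dist_coeffs"],3),"cam",np.round(-R.T@np.array(m["t"]),3), np.round(R,3).tolist())
    for t in("chakla","board","drainer","stand","thali"):
        for d in masks_of(n,t): print(n,t,round(d["score"],2),np.round(d["rect"]))
print(observe())
E
```

```text
pics
scene [[486.4, 0.0, 250.1], [0.0, 486.4, 194.5], [0.0, 0.0, 1.0]] [-0.034  0.     0.     0.     0.   ] cam [1.419 0.335 1.336] [[-0.357, 0.934, 0.017], [0.728, 0.289, -0.622], [-0.586, -0.209, -0.783]]
scene chakla 0.73 [168. 193.  52.  44.]
scene chakla 0.66 [ 95. 217.  50.  40.]
scene board 0.82 [200. 150.  46.  31.]
scene board 0.73 [247. 215.  17.  39.]
scene board 0.68 [173. 176.  49.  39.]
scene drainer 0.82 [173. 206.  53.  54.]
scene stand 0.6 [328. 228.  49.  62.]
scene thali 0.62 [328. 226.  58.  38.]
top [[461.7, 0.0, 258.1], [0.0, 461.7, 195.1], [0.0, 0.0, 1.0]] [-0.087  0.     0.     0.     0.   ] cam [ 0.203 -0.01   1.862] [[0.025, -1.0, 0.002], [-0.988, -0.025, -0.155], [0.155, 0.002, -0.988]]
top chakla 0.78 [372. 150.  37.  40.]
top chakla 0.67 [322. 166.  38.  13.]
top chakla 0.35 [260. 144.  20.  26.]
top board 0.89 [328. 189.  38.  17.]
top board 0.75 [324. 265.  25.   8.]
top drainer 0.82 [322. 181.  52.  58.]
top stand 0.62 [194. 204.  46.  44.]
top thali 0.95 [187. 178.  48.  24.]
top thali 0.46 [321. 179.  54.  64.]
top thali 0.28 [193. 217.  32.   8.]
{'time_s': 0.6, 'joint_positions': array([-1.28245772e+00,  5.27446651e-01,  1.43269042e+00, -3.27856904e-05,
        1.18136260e+00, -1.78460992e-01]), 'joint_vel': array([-0.00090779, -0.00183473, -0.00062537,  0.00126675,  0.00082328,
        0.00132494]), 'tau': array([-7.06216433e-04, -4.39743197e+01, -1.76891381e+01,  6.32491219e-02,
        5.06172027e-02, -1.09227921e-05]), 'tool_pos': array([ 0.28130732, -0.55810824,  0.22258427]), 'tool_rot': array([ 2.67493617e+00, -1.64735823e+00,  7.70083819e-05]), 'force': array([ 0.38584235,  0.15872965, -0.48944332]), 'moment': array([ 0.01888494, -0.02582361,  0.02478062]), 'opening': 0.08712484146774037}
```

```bash
python3 - <<'E'
import cv2
a=cv2.imread("pics/scene0.png");b=cv2.imread("pics/top0.png")
cv2.imwrite("pics/sc.png",cv2.resize(a[110:290,60:380],None,fx=2.5,fy=2.5,interpolation=3))
cv2.imwrite("pics/tc.png",cv2.resize(b[100:290,150:410],None,fx=3,fy=3,interpolation=3))
E
```

```text
(no output)
```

View pics/sc.png

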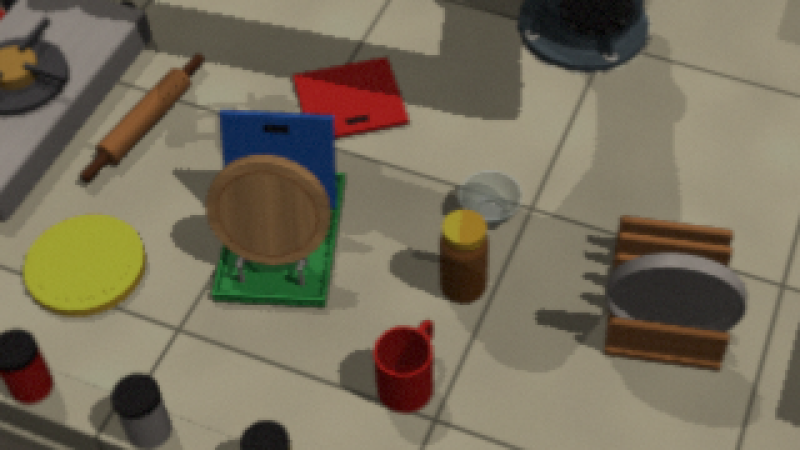

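View pics/tc.png

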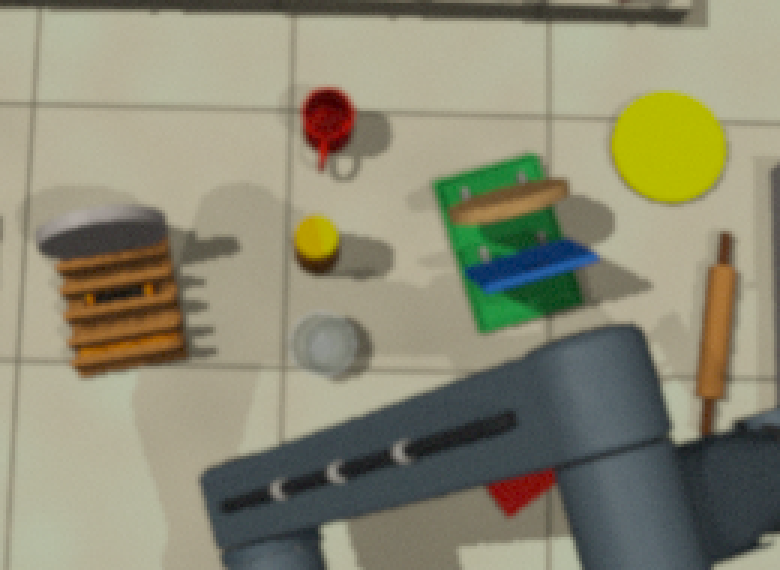

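The scene view shows the chakla (about (168,193)) in front and the blue board (about (171,165)) behind it in the drainer. The yellow disc and the red board are look-alikes. In the top view the stand is at (194,204) with the thali on the far (+x) side, so its narrow slot is on the robot side.

I'll fit rough poses and overlay them on zoomed crops.

```bash
cat > h.py <<'E'
import numpy as np,cv2
from cell import *
from scipy.optimize import least_squares
C={n:camera_model(n) for n in("scene","top")}
def proj(n,P):
    m=C[n];r=cv2.Rodrigues(np.array(m["R"]))[0]
    return cv2.projectPoints(np.asarray(P,float).reshape(-1,3),r,np.array(m["t"],float),np.array(m["mtx"]),np.array(m["dist_coeffs"],float))[0][:,0]
def W(p,P):
    P=np.asarray(P,float).reshape(-1,3);c,s=np.cos(p[2]),np.sin(p[2])
    return np.c_[p[0]+c*P[:,0]-s*P[:,1],p[1]+s*P[:,0]+c*P[:,1],P[:,2]]
def plane(n,uv,z):
    m=C[n];R=np.array(m["R"]);q=cv2.undistortPoints(np.array([[uv]],float),np.array(m["mtx"]),np.array(m["dist_coeffs"],float))[0,0]
    d=R.T@[q[0],q[1],1];c=-R.T@np.array(m["t"]);return c+d*(z-c[2])/d[2]
def fit(obs,p0):
    f=lambda p:np.concatenate([(proj(n,W(p,X))-uv).ravel() for n,X,uv in obs])
    r=least_squares(f,p0);return r.x,np.abs(r.fun).reshape(-1,2)
def crops(a,b,name,k=6):
    out=[]
    for im,(u,v) in((a,C1) for C1 in()):pass
E
python3 - <<'E'
from h import *
T=lambda x,y:[np.array([150+x/3,100+y/3])]; S=lambda x,y:[np.array([60+x/2.5,110+y/2.5])]
print("drainer c",plane("top",[322,181],.02),"stand",plane("top",[194,204],.05))
for z,u in ((.02,T(433,182)),(.02,T(537,153)),(.02,T(583,303)),(.02,T(480,333))): print(plane("top",u[0],z).round(3))
for u in (S(213,298),S(325,303),S(346,174)): print("s",plane("scene",u[0],.01).round(3))
print("stand corners scene top near/far walls")
for u in (S(620,218),S(733,232),S(610,320),S(727,333)): print(plane("scene",u[0],.071).round(3))
print("stand top near wall ends")
for u in (T(78,365),T(188,350)): print(plane("top",u[0],.071).round(3))
a=cv2.imread("pics/scene0.png");b=cv2.imread("pics/top0.png")
def cr(im,u,v,w=64,h=48):return cv2.resize(im[v-h//2:v+h//2,u-w//2:u+w//2],None,fx=6,fy=6,interpolation=cv2.INTER_CUBIC)
cv2.imwrite("pics/zoom1.png",np.vstack([np.hstack([cr(b,194,204),cr(a,328,228,64)]),np.hstack([cr(b,328,181),cr(a,172,180)])]))
E
```

```text
drainer c [ 0.55600216 -0.26523045  0.02      ] stand [0.44457619 0.24626181 0.05      ]
[ 0.638 -0.152  0.02 ]
[ 0.682 -0.294  0.02 ]
[ 0.476 -0.356  0.02 ]
[ 0.432 -0.217  0.02 ]
s [ 0.689 -0.288  0.01 ]
s [ 0.642 -0.148  0.01 ]
s [ 0.43  -0.215  0.01 ]
stand corners scene top near/far walls
[0.411 0.18  0.071]
[0.378 0.326 0.071]
[0.571 0.215 0.071]
[0.536 0.356 0.071]
stand top near wall ends
[0.37  0.311 0.071]
[0.394 0.168 0.071]
```

View pics/zoom1.png

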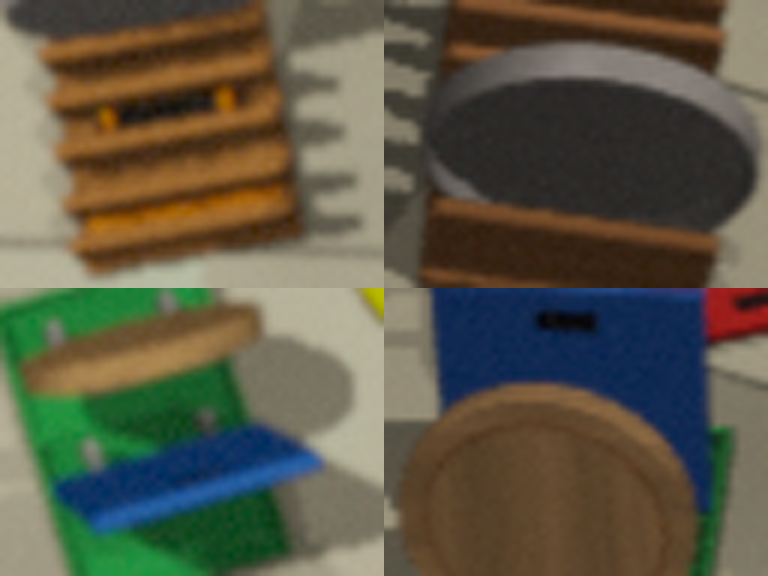

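The drainer fit is consistent: centre about (.557,-.255), yaw about .30, with the chakla in the +60 bay and the board in the -25 bay. Next I'll refine the stand from its orange bars, and the chakla and board from their silhouettes, then overlay the result.

```bash
cat > m.py <<'E'
from h import *
def box(p,x0,x1,y0,y1,z0,z1): return W(p,[[x,y,z] for x in(x0,x1) for y in(y0,y1) for z in(z0,z1)])
def tilt(p,L,q):  # local pts L leaned q to -x about y, at p=(x,y,z,yaw)
    L=np.asarray(L,float);c,s=np.cos(q),np.sin(q)
    P=np.c_[c*L[:,0]-s*L[:,2],L[:,1],s*L[:,0]+c*L[:,2]+p[2]]
    return W((p[0],p[1],p[3]),P)
a_=np.linspace(0,2*np.pi,48)
DISC=np.array([[x,.08*np.cos(t),.08*np.sin(t)] for x in(-.009,.009) for t in a_])
BRD=np.array([[x,y,z] for x in(-.006,.006) for y in(-.075,.075) for z in(-.07,.07)])
def hullmask(n,P,k=4):
    h=cv2.convexHull(proj(n,P).astype(np.float32))[:,0];m=np.zeros((384*k,512*k),np.uint8)
    cv2.fillConvexPoly(m,np.round(((h+.5)*k-.5)*16).astype(np.int32),1,shift=4);return cv2.resize(m.astype(np.float32),(512,384),interpolation=cv2.INTER_AREA)
E
python3 - <<'E'
from m import *
from scipy.optimize import minimize
a=cv2.imread("pics/scene0.png");b=cv2.imread("pics/top0.png")
hs=cv2.cvtColor(b,cv2.COLOR_BGR2HSV)
sub=np.zeros(hs.shape[:2],bool);sub[192:206,172:208]=1
w=np.where(sub&(hs[...,0]<22)&(hs[...,1]>200)&(hs[...,2]>150),1,0).astype(np.uint8)
n,l,st,ce=cv2.connectedComponentsWithStats(w)
for i in range(1,n):
    if st[i,4]>3: print("bar",ce[i].round(1),st[i,4],plane("top",ce[i],.043).round(4))
# board/chakla masks by colour
A=cv2.cvtColor(a,cv2.COLOR_BGR2HSV)
def blue(h):return ((h[...,0]>100)&(h[...,0]<125)&(h[...,1]>140))
bt=blue(hs);bt[:180]=0;bt[:,:300]=0;bt[:,360:]=0;bt[205:]=0
bs=blue(A);bs[:140]=0;bs[225:]=0;bs[:,:140]=0;bs[:,200:]=0
get_image("top");get_image("scene")
def best(cam,u,v):
    d=min(masks_of(cam,"chakla"),key=lambda d:np.hypot(d["rect"][0]-u,d["rect"][1]-v));return d["mask"]
ct,cs=best("top",322,166),best("scene",168,193)
np.savez("masks.npz",bt=bt,bs=bs,ct=ct,cs=cs)
print(bt.sum(),bs.sum(),ct.sum(),cs.sum())
Q=.3;yaw=.298
def cost(p):
    return sum(np.abs(hullmask(n,tilt((*p[:3],p[3]),DISC,Q))-m).sum() for n,m in(("top",ct),("scene",cs)))
c0=W((.557,-.255,yaw),[[.045,0,.10]])[0]
r=minimize(cost,[*c0,yaw],method="Nelder-Mead",options=dict(initial_simplex=np.array([[*c0,yaw]]+[list(np.array([*c0,yaw])+d) for d in np.diag([.012,.012,.012,.08])])))
print("chakla",r.x.round(4),r.fun)
def costb(p):
    vis=np.ones((384,512));vis=1-hullmask("scene",tilt(tuple(r.x),DISC,Q))
    return np.abs(hullmask("top",tilt(p,BRD,Q))-bt).sum()+ (np.abs(hullmask("scene",tilt(p,BRD,Q))-bs)*vis)[:185].sum()
c1=[*W((.557,-.255,yaw),[[-.045,0,.09]])[0],yaw]
rb=minimize(costb,c1,method="Nelder-Mead",options=dict(initial_simplex=np.array([c1]+[list(np.array(c1)+d) for d in np.diag([.012,.012,.012,.08])])))
print("board",rb.x.round(4),rb.fun)
p=(.474,.265,.2)
def draw(im,n):
    for P in[W(p,[[x,-.075,.071],[x,.075,.071]]) for x in(-.086,-.074,-.058,-.046,-.023,-.011,.011,.023)]+[W(p,[[-.095,-.075,0],[.095,-.075,0],[.095,.075,0],[-.095,.075,0],[-.095,-.075,0]])]+[W((.557,-.255,yaw),[[-.11,-.075,.02],[.11,-.075,.02],[.11,.075,.02],[-.11,.075,.02],[-.11,-.075,.02]])]:
        cv2.polylines(im,[np.round((proj(n,P)+.5)*6*16).astype(int)],False,(255,255,255),1,shift=4)
    for P in(tilt(r.x,DISC,Q),tilt(rb.x,BRD,Q)):
        cv2.polylines(im,[np.round((cv2.convexHull(proj(n,P).astype(np.float32))+.5)*96).astype(int)],True,(255,0,255),1,shift=4)
    return im
def cr(im,u,v,w=64,h=48):return im[(v-h//2)*6:(v+h//2)*6,(u-w//2)*6:(u+w//2)*6]
a6,b6=[draw(cv2.resize(i,None,fx=6,fy=6,interpolation=2),n) for i,n in((a,"scene"),(b,"top"))]
cv2.imwrite("pics/ov1.png",np.vstack([np.hstack([cr(b6,194,206),cr(a6,328,226)]),np.hstack([cr(b6,328,181),cr(a6,172,180)])]))
E
```

```text
374 854 355 1807
chakla [ 0.5957 -0.2434  0.1088  0.3096] 102.1875
board [ 0.5127 -0.2705  0.1035  0.2993] 161.1875
```

View pics/ov1.png

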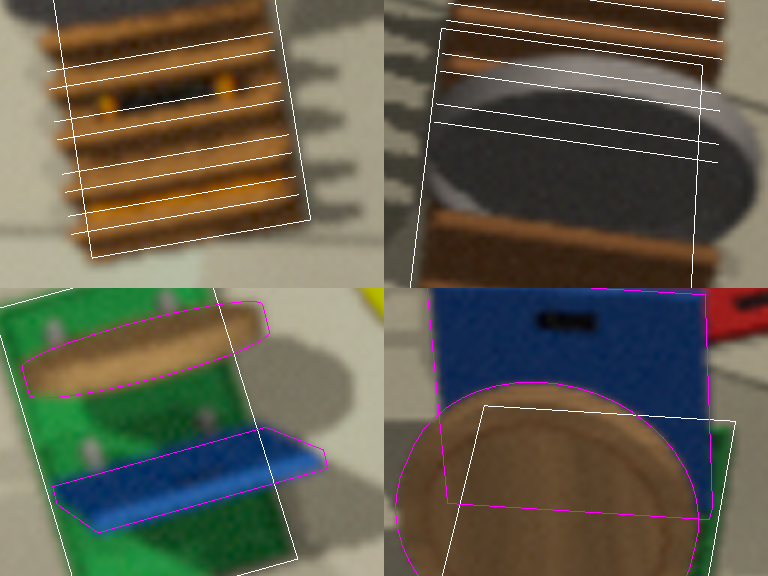

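The drainer, chakla and board overlays fit well. The stand needs a finer fit, so I'll use intensity profiles across the walls and locate the orange bars.

```bash
python3 - <<'E'
from m import *
b=cv2.imread("pics/top0.png").astype(np.float32);a=cv2.imread("pics/scene0.png").astype(np.float32)
def samp(im,n,P):
    q=proj(n,P).astype(np.float32);return cv2.remap(im,q[:,:1],q[:,1:],cv2.INTER_LINEAR)[:,0]
p0=(.474,.265)
xs=np.arange(-.11,.062,.003);ys=np.linspace(-.06,.06,41)
bestv=None
for yaw in np.arange(.12,.30,.01):
    pr=np.array([samp(b,"top",W((*p0,yaw),[[x,y,.071] for y in ys])).mean(0) for x in xs])
    v=np.abs(np.diff(pr[:,2])).sum()
    if bestv is None or v>bestv[0]: bestv=(v,yaw,pr)
print("top yaw",bestv[1]);print([(int(x*1000),int(q[2]),int(q[0])) for x,q in zip(xs,bestv[2])])
xs2=np.r_[np.arange(-.11,-.04,.003),np.arange(.06,.11,.003)];bestv=None
for yaw in np.arange(.12,.30,.01):
    pr=np.array([samp(a,"scene",W((*p0,yaw),[[x,y,.071] for y in ys])).mean(0) for x in xs2])
    v=np.abs(np.diff(pr[:,2])).sum()
    if bestv is None or v>bestv[0]: bestv=(v,yaw,pr)
print("scene yaw",bestv[1]);print([(int(x*1000),int(q[2])) for x,q in zip(xs2,bestv[2])])
# orange score
o=b[...,2]-b[...,0]+0.0; sat=o/(b[...,2]+1)
s=np.where((sat>.8)&(b[...,2]>120),1,0).astype(np.uint8);s[:185]=0;s[230:]=0;s[:,:165]=0;s[:,220:]=0
n,l,st,ce=cv2.connectedComponentsWithStats(s)
for i in range(1,n): print(ce[i].round(1),st[i],plane("top",ce[i],.043).round(4))
# y-ends from top: profile along y on each wall top
for x in(-.08,-.052,-.017,.017):
    pr=[samp(b,"top",W((*p0,.2),[[x+d,y,.071] for d in(-.003,0,.003)])).mean(0)[2] for y in np.arange(-.1,.101,.005)]
    print(x,np.int32(pr))
E
```

```text
top yaw 0.20000000000000007
[(-110, 140, 113), (-107, 117, 80), (-104, 102, 49), (-100, 92, 32), (-97, 82, 24), (-94, 83, 24), (-91, 103, 30), (-88, 132, 39), (-85, 151, 45), (-82, 159, 43), (-79, 163, 32), (-76, 161, 17), (-73, 147, 8), (-70, 119, 9), (-67, 95, 15), (-64, 99, 25), (-61, 125, 36), (-58, 147, 45), (-55, 154, 49), (-52, 151, 47), (-49, 143, 44), (-46, 132, 40), (-43, 115, 34), (-40, 96, 29), (-37, 80, 23), (-34, 73, 22), (-31, 80, 23), (-28, 104, 29), (-25, 133, 39), (-22, 149, 46), (-19, 146, 45), (-16, 127, 37), (-13, 102, 28), (-10, 82, 22), (-7, 73, 19), (-4, 69, 17), (-1, 67, 16), (1, 73, 18), (4, 95, 27), (7, 126, 38), (10, 147, 46), (13, 152, 47), (16, 140, 44), (19, 118, 36), (22, 95, 28), (25, 78, 23), (28, 67, 19), (31, 66, 19), (34, 80, 23), (37, 106, 31), (40, 126, 38), (43, 127, 40), (46, 112, 41), (49, 89, 45), (52, 70, 50), (55, 62, 53), (58, 60, 55), (61, 61, 55)]
scene yaw 0.20000000000000007
[(-110, 143), (-107, 144), (-104, 144), (-100, 144), (-97, 145), (-94, 144), (-91, 143), (-88, 137), (-85, 131), (-82, 131), (-79, 121), (-76, 99), (-73, 73), (-7
[... 470 characters left out ...]
 ]
-0.08 [120 118 118 104  89  87 107 131 145 155 163 164 163 165 163 162 158 155
 160 162 161 163 164 163 160 156 155 161 162 162 167 169 161 148 152 155
 153 156 160 159 158]
-0.052 [150 147 148 134 104 109 134 149 151 155 154 151 151 152 149 142 142 145
 149 146 146 149 149 147 143 144 147 146 143 143 148 151 146 146 156 163
 168 177 182 183 182]
-0.017 [147 143 136 117  98 112 136 146 143 131 119 135 155 141 115 111 117 115
 107 106 112 117 110 105 108 112 113 135 145 135 144 147 146 146 150 160
 166 175 181 183 182]
0.017 [117 116 117 109 104 107 124 135 133 133 133 135 131 129 130 128 128 135
 141 135 131 129 127 127 127 127 128 128 127 127 131 139 144 144 150 159
 163 171 178 182 183]
```

```bash
cat > plan.py <<'E'
import numpy as np,sys,json
from cell import observe
from scipy.spatial.transform import Rotation as Ro
def state():
    s=observe();R=Ro.from_rotvec(s["tool_rot"]).as_matrix()
    print("t",round(s["time_s"],2),"tcp",s["tool_pos"].round(4),"jaw",round(np.arctan2(R[1,0],R[0,0]),4),"tilt",np.round(R[2],3),"F",s["force"].round(1),"M",s["moment"].round(2),"open",round(s["opening"],4))
    return s,R
def plan(ways,step=36.,sp=.115):
    """ways: (x,y,z,jaw,count,extra rows)"""
    s,R=state();p=s["tool_pos"]*1000;jaw=np.arctan2(R[1,0],R[0,0]);rows=[]
    for w in ways:
        q=np.array(w[:3])*1000;n=max(int(np.ceil(np.linalg.norm(q-p)/step)),int(np.ceil(abs(w[3]-jaw)/sp)),1)
        for i in range(1,n+1): rows.append((p+(q-p)*i/n,jaw+(w[3]-jaw)*i/n,w[4]))
        rows+=[rows[-1]]*w[5];p,jaw=q,w[3]
    while len(rows)%5: rows.append(rows[-1])
    p=s["tool_pos"]*1000;jaw=np.arctan2(R[1,0],R[0,0])
    for k in range(0,len(rows),5):
        c,sn=np.cos(jaw),np.sin(jaw);A=np.array([[c,sn,0],[sn,-c,0],[0,0,-1]])
        out=[[[int(v) for v in np.round(A@(r[0]-p))],round(float(jaw-r[1]),2),r[2]] for r in rows[k:k+5]]
        print(json.dumps(out));p=p+A.T@np.array(out[-1][0]);jaw-=out[-1][1]
E
python3 - <<'E'
from plan import *
plan([(.579,-.2486,.223,.30,75,1),(.579,-.2486,.147,.30,75,3)])
E
```

```text
t 0.8 tcp [ 0.2813 -0.5581  0.2226] jaw -1.104 tilt [ 0.  0. -1.] F [ 0.1  0.4 -1. ] M [0.01 0.03 0.02] open 0.0873
[[[-11, -31, 0], -0.11, 75], [[-22, -62, 0], -0.22, 75], [[-33, -93, 0], -0.32, 75], [[-44, -125, 0], -0.43, 75], [[-55, -156, 0], -0.54, 75]]
[[[7, -32, 0], -0.11, 75], [[13, -64, 0], -0.22, 75], [[20, -97, 0], -0.32, 75], [[27, -129, 0], -0.43, 75], [[33, -162, 0], -0.54, 75]]
[[[22, -24, 0], -0.11, 75], [[45, -48, 0], -0.22, 75], [[67, -73, 0], -0.32, 75], [[67, -73, 0], -0.32, 75], [[67, -73, 25], -0.32, 75]]
[[[0, 0, 25], -0.0, 75], [[0, 0, 51], -0.0, 75], [[0, 0, 51], -0.0, 75], [[0, 0, 51], -0.0, 75], [[0, 0, 51], -0.0, 75]]
```

Request:
{"name": "apply_moves", "arguments": {"targets": [[[-11, -31, 0], -0.11, 75], [[-22, -62, 0], -0.22, 75], [[-33, -93, 0], -0.32, 75], [[-44, -125, 0], -0.43, 75], [[-55, -156, 0], -0.54, 75]]}}

```text
time_s: 1.22
tool_pos: [0.3967, -0.4377, 0.2227]
tool_rot: [3.02, -0.867, 0.0]
force: [0.4, 0.3, 0.0]
opening: 0.0643
```

Request:
{"name": "apply_moves", "arguments": {"targets": [[[7, -32, 0], -0.11, 75], [[13, -64, 0], -0.22, 75], [[20, -97, 0], -0.32, 75], [[27, -129, 0], -0.43, 75], [[33, -162, 0], -0.54, 75]]}}

```text
time_s: 1.63
tool_pos: [0.5118, -0.3168, 0.2229]
tool_rot: [3.141, -0.022, 0.001]
force: [0.2, 0.1, -0.0]
opening: 0.0617
```

Request:
{"name": "apply_moves", "arguments": {"targets": [[[22, -24, 0], -0.11, 75], [[45, -48, 0], -0.22, 75], [[67, -73, 0], -0.32, 75], [[67, -73, 0], -0.32, 75], [[67, -73, 0], -0.32, 75]]}}

```text
time_s: 2.05
tool_pos: [0.5806, -0.2432, 0.2228]
tool_rot: [3.103, 0.483, 0.001]
force: [-0.3, 0.2, 0.2]
opening: 0.0615
```

```bash
python3 - <<'E'
from plan import *
plan([(.579,-.2486,.147,.30,75,2),(.579,-.2486,.147,.30,255,4)])
E
```

```text
t 2.05 tcp [ 0.5806 -0.2432  0.2228] jaw 0.309 tilt [ 0.     0.001 -1.   ] F [-0.3  0.2  0.2] M [-0.04 -0.1   0.01] open 0.0615
[[[-1, 2, 25], 0.0, 75], [[-2, 3, 51], 0.01, 75], [[-3, 5, 76], 0.01, 75], [[-3, 5, 76], 0.01, 75], [[-3, 5, 76], 0.01, 75]]
[[[0, 0, 0], -0.0, 255], [[0, 0, 0], -0.0, 255], [[0, 0, 0], -0.0, 255], [[0, 0, 0], -0.0, 255], [[0, 0, 0], -0.0, 255]]
```

Request:
{"name": "apply_moves", "arguments": {"targets": [[[-2, 5, 20], 0.01, 75], [[-3, 5, 45], 0.01, 75], [[-3, 5, 76], 0.01, 75], [[-3, 5, 76], 0.01, 75], [[-3, 5, 76], 0.01, 75]]}}

```text
time_s: 2.47
tool_pos: [0.5774, -0.2493, 0.1454]
tool_rot: [-3.105, -0.464, 0.005]
force: [-0.1, 0.6, 0.2]
opening: 0.0612
```

```bash
python3 - <<'E'
from plan import *
state()
from h import *
a=get_image("scene");b=get_image("top")
cr=lambda im,u,v,w=64,h=64:cv2.resize(im[v-h//2:v+h//2,u-w//2:u+w//2],None,fx=6,fy=6,interpolation=2)
cv2.imwrite("pics/g1.png",np.hstack([cr(b,320,172),cr(a,172,170)]))
E
```

```text
t 2.47 tcp [ 0.5774 -0.2493  0.1454] jaw 0.2968 tilt [-0.003 -0.002 -1.   ] F [-0.1  0.6  0.2] M [-0.02 -0.18  0.03] open 0.0612
```

View pics/g1.png

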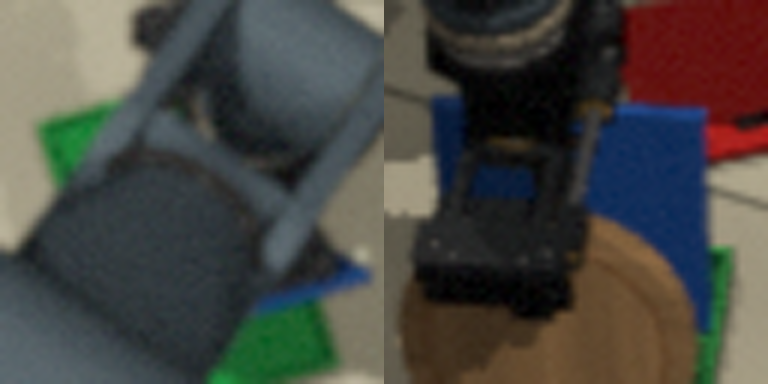

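```bash
python3 - <<'E'
from m import *
t=np.array([.5774,-.2493,0])
d=np.array([np.cos(.3),np.sin(.3),0]);e=np.array([-d[1],d[0],0])
for nm,P in (("tcp",t+[0,0,.1454]),("front fing tip",t+.03*d+[0,0,.1454]),("ft+y",t+.03*d+.01*e+[0,0,.1454]),("body edge",t+.03*d+[0,0,.2154]),("body +-37y",t+.037*e+[0,0,.2154]),("body far x95",t+.095*d+.037*e+[0,0,.2154]),("body far x95",t+.095*d-.037*e+[0,0,.2154])):
    u=proj("scene",P)[0];print(nm,u.round(1),"zoom",((u-[140,138])*6+[384,0]).round())
E
```

```text
tcp [166.4 181.9] zoom [542. 263.]
front fing tip [164.7 189.2] zoom [532. 307.]
ft+y [167.9 189.4] zoom [551. 308.]
body edge [162.  174.6] zoom [516. 220.]
body +-37y [175.6 168. ] zoom [598. 180.]
body far x95 [170.5 192. ] zoom [567. 324.]
body far x95 [145.6 190.5] zoom [418. 315.]
```

The projections match: the black bar is the gripper body, 190 mm along the jaw axis, and the fingers straddle the disc. Closing now.

Request:
{"name": "apply_moves", "arguments": {"targets": [[[0, 0, 0], 0, 255], [[0, 0, 0], 0, 255], [[0, 0, 0], 0, 255], [[0, 0, 0], 0, 255], [[0, 0, 0], 0, 255]]}}

```text
time_s: 2.98
tool_pos: [0.58, -0.2503, 0.1489]
tool_rot: [3.104, 0.465, 0.004]
force: [0.1, 0.5, 0.1]
opening: 0.036
```

Request:
{"name": "apply_moves", "arguments": {"targets": [[[0, 0, 0], 0, 255], [[0, 0, 0], 0, 255], [[0, 0, 0], 0, 255], [[0, 0, 0], 0, 255], [[0, 0, 0], 0, 255]]}}

```text
time_s: 3.4
tool_pos: [0.5834, -0.2497, 0.1497]
tool_rot: [3.103, 0.464, 0.016]
force: [4.7, 3.4, -1.1]
opening: 0.0266
```

Request:
{"name": "apply_moves", "arguments": {"targets": [[[0, 0, -3], 0, 255], [[0, 0, -6], 0, 255], [[0, 0, -10], 0, 255], [[0, 0, -15], 0, 255], [[0, 0, -20], 0, 255]]}}

```text
time_s: 3.82
tool_pos: [0.5858, -0.2489, 0.1696]
tool_rot: [3.103, 0.463, 0.026]
force: [4.6, 1.0, -3.9]
opening: 0.0238
```

Request:
{"name": "apply_moves", "arguments": {"targets": [[[0, 0, -8], 0, 255], [[0, 0, -16], 0, 255], [[0, 0, -24], 0, 255], [[0, 0, -32], 0, 255], [[0, 0, -40], 0, 255]]}}

```text
time_s: 4.23
tool_pos: [0.5867, -0.2482, 0.2097]
tool_rot: [3.103, 0.463, 0.031]
force: [3.3, 2.4, -4.3]
opening: 0.0201
```

Request:
{"name": "apply_moves", "arguments": {"targets": [[[0, 0, -15], 0, 255], [[0, 0, -35], 0, 255], [[0, 0, -60], 0, 255], [[0, 0, -90], 0, 255], [[0, 0, -120], 0, 255]]}}

```text
time_s: 4.65
tool_pos: [0.5821, -0.2476, 0.3295]
tool_rot: [3.106, 0.463, 0.022]
force: [-0.2, 0.2, -2.4]
opening: 0.0177
```

```bash
python3 - <<'E'
from plan import *
plan([(.470,.267,.33,.198,255,3)],step=30)
from h import *
a=get_image("scene");b=get_image("top")
cr=lambda im,u,v,w=64,h=80:cv2.resize(im[v-h//2:v+h//2,u-w//2:u+w//2],None,fx=6,fy=6,interpolation=2)
cv2.imwrite("pics/g2.png",np.hstack([cr(b,320,172),cr(a,172,160)]))
E
```

```text
t 4.65 tcp [ 0.5821 -0.2476  0.3295] jaw 0.296 tilt [ 0.014  0.004 -1.   ] F [-0.2  0.2 -2.4] M [-0.02 -0.14  0.01] open 0.0177
[[[2, -29, 0], 0.01, 255], [[5, -58, 0], 0.01, 255], [[7, -87, 0], 0.02, 255], [[10, -117, 0], 0.02, 255], [[12, -146, 0], 0.03, 255]]
[[[1, -29, 0], 0.0, 255], [[3, -58, 0], 0.01, 255], [[4, -87, 0], 0.01, 255], [[6, -117, 0], 0.02, 255], [[7, -146, 0], 0.02, 255]]
[[[1, -29, 0], 0.01, 255], [[2, -58, 0], 0.02, 255], [[3, -88, 0], 0.02, 255], [[4, -117, 0], 0.03, 255], [[5, -146, 0], 0.03, 255]]
[[[0, -29, 0], 0.01, 255], [[0, -59, 0], 0.01, 255], [[0, -88, 0], 0.02, 255], [[0, -88, 0], 0.02, 255], [[0, -88, 0], 0.02, 255]]
[[[0, 0, 0], -0.0, 255], [[0, 0, 0], -0.0, 255], [[0, 0, 0], -0.0, 255], [[0, 0, 0], -0.0, 255], [[0, 0, 0], -0.0, 255]]
```

View pics/g2.png

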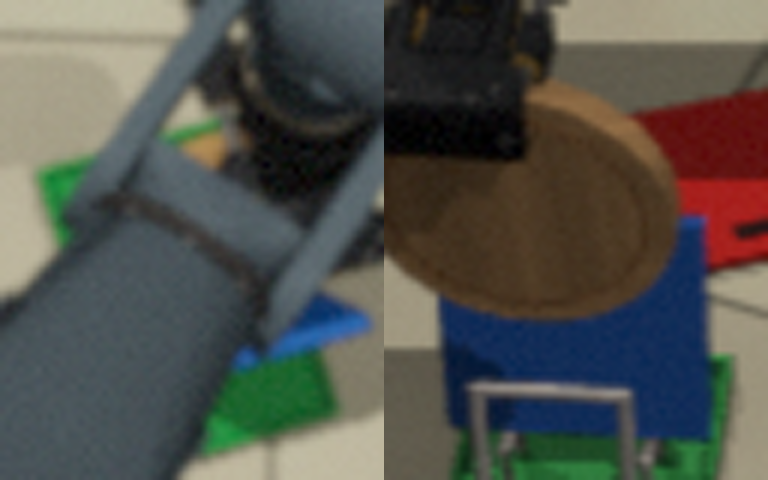

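The disc is lifted and flat in the pads (opening 17.7 mm). Carrying it to the stand.

Request:
{"name": "apply_moves", "arguments": {"targets": [[[2, -25, 0], 0.01, 255], [[5, -55, 0], 0.01, 255], [[7, -85, 0], 0.02, 255], [[10, -115, 0], 0.02, 255], [[12, -145, 0], 0.03, 255]]}}

```text
time_s: 5.17
tool_pos: [0.5524, -0.1063, 0.3315]
tool_rot: [3.104, 0.414, 0.032]
force: [0.7, 0.7, -2.7]
opening: 0.0177
```

Request:
{"name": "apply_moves", "arguments": {"targets": [[[1, -29, 0], 0, 255], [[3, -58, 0], 0.01, 255], [[4, -87, 0], 0.01, 255], [[6, -117, 0], 0.02, 255], [[7, -146, 0], 0.02, 255]]}}

```text
time_s: 5.58
tool_pos: [0.5185, 0.0375, 0.328]
tool_rot: [3.109, 0.382, 0.024]
force: [0.3, -0.0, -2.3]
opening: 0.0175
```

Request:
{"name": "apply_moves", "arguments": {"targets": [[[1, -29, 0], 0.01, 255], [[2, -58, 0], 0.02, 255], [[3, -88, 0], 0.02, 255], [[4, -117, 0], 0.03, 255], [[5, -146, 0], 0.03, 255]]}}

```text
time_s: 6.0
tool_pos: [0.4856, 0.1808, 0.3247]
tool_rot: [3.113, 0.335, 0.016]
force: [0.1, -0.4, -2.9]
opening: 0.0181
```

Request:
{"name": "apply_moves", "arguments": {"targets": [[[0, -29, 0], 0.01, 255], [[0, -59, 0], 0.01, 255], [[0, -80, 0], 0.02, 255], [[0, -88, 0], 0.02, 255], [[0, -88, 0], 0.02, 255]]}}

```text
time_s: 6.42
tool_pos: [0.4651, 0.2675, 0.3221]
tool_rot: [3.114, 0.309, 0.01]
force: [-0.6, -0.6, -2.9]
opening: 0.0177
```

```bash
python3 - <<'E'
from plan import *
from m import *
from scipy.optimize import minimize
s,R=state();jaw=np.arctan2(R[1,0],R[0,0])%np.pi
plan([(.470,.267,.285,.198,255,3)],step=30)
a=get_image("scene");b=get_image("top")
ds=masks_of("scene","chakla");print([(round(d["score"],2),np.round(d["rect"])) for d in ds])
t=s["tool_pos"];u0=proj("scene",t+[0,0,-.04])[0]
d=min(ds,key=lambda d:np.hypot(*(np.array(d["rect"][:2])-u0)));m=d["mask"]
bb=cv2.boundingRect(m.astype(np.uint8));print(u0,bb)
# compare only pixels not dark (gripper): region below gripper
vis=(a.max(2)>70)|m
dd=np.array([np.cos(jaw),np.sin(jaw)]);e=np.array([-dd[1],dd[0]])
def pose(p): return (t[0]+e[0]*p[0],t[1]+e[1]*p[0],t[2]+p[1],jaw)
def cost(p): return (np.abs(hullmask("scene",tilt(pose(p),DISC,p[2]))-m)*vis).sum()
r=min((minimize(cost,[0,z0,0],method="Nelder-Mead",options=dict(initial_simplex=[[0,z0,0],[.01,z0,0],[0,z0+.01,0],[0,z0,.1]])) for z0 in(-.035,-.05)),key=lambda r:r.fun)
print("dy,dz,lean",r.x.round(4),r.fun)
for im,n in((a,"scene"),(b,"top")): 
    im=cv2.resize(im,None,fx=6,fy=6,interpolation=2)
    cv2.polylines(im,[np.round((cv2.convexHull(proj(n,tilt(pose(r.x),DISC,r.x[2])).astype(np.float32))+.5)*96).astype(int)],True,(255,0,255),1,shift=4)
    u,v=(328,212) if n=="scene" else (196,200)
    cv2.imwrite(f"pics/p_{n}.png",im[(v-48)*6:(v+48)*6,(u-32)*6:(u+32)*6])
cv2.imwrite("pics/p1.png",np.hstack([cv2.imread(f"pics/p_{n}.png") for n in("top","scene")]))
E
```

```text
t 6.42 tcp [0.4651 0.2675 0.3221] jaw 0.1977 tilt [ 0.005  0.013 -1.   ] F [-0.6 -0.6 -2.9] M [-0.08 -0.12 -0.02] open 0.0177
t 6.42 tcp [0.4651 0.2675 0.3221] jaw 0.1977 tilt [ 0.005  0.013 -1.   ] F [-0.6 -0.6 -2.9] M [-0.08 -0.12 -0.02] open 0.0177
[[[2, 1, 19], -0.0, 255], [[5, 1, 37], -0.0, 255], [[5, 1, 37], -0.0, 255], [[5, 1, 37], -0.0, 255], [[5, 1, 37], -0.0, 255]]
[(0.98, array([341., 177.,  57.,  44.])), (0.97, array([ 93., 217.,  49.,  42.])), (0.72, array([173., 174.,  46.,  40.]))]
[339.88436709 174.52938095] (314, 156, 56, 41)
dy,dz,lean [ 0.0036 -0.0448 -0.0519] 72.8125
```

View pics/p1.png

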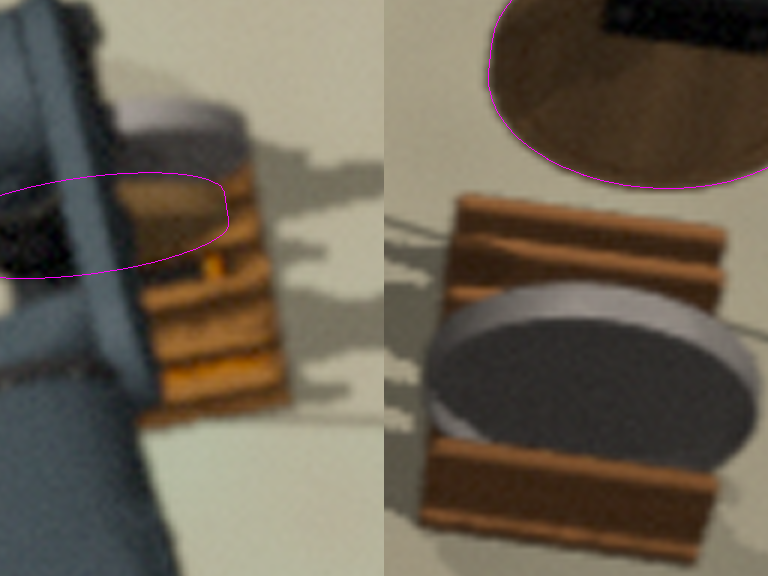

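The disc hangs well, with its centre about 45 mm below the TCP. I'll descend to just above the slot and compare disc and slot in the same picture.

Request:
{"name": "apply_moves", "arguments": {"targets": [[[3, 1, 20], 0, 255], [[5, 1, 45], 0, 255], [[5, 1, 75], 0, 255], [[5, 1, 98], 0, 255], [[5, 1, 107], 0, 255]]}}

```text
time_s: 6.98
tool_pos: [0.471, 0.2615, 0.2127]
tool_rot: [3.112, 0.299, 0.003]
force: [-0.3, 0.2, -3.0]
opening: 0.0179
```

Request:
{"name": "apply_moves", "arguments": {"targets": [[[0, 0, 0], 0, 255], [[0, 0, 0], 0, 255], [[0, 0, 0], 0, 255], [[0, 0, 0], 0, 255], [[0, 0, 0], 0, 255]]}}

```text
time_s: 7.4
tool_pos: [0.4721, 0.2618, 0.2142]
tool_rot: [3.113, 0.299, 0.008]
force: [-0.5, 0.4, -2.8]
opening: 0.0174
```

```bash
python3 - <<'E'
from plan import *
from m import *
s,R=state();t=s["tool_pos"];jaw=np.arctan2(R[1,0],R[0,0])
a=get_image("scene");b=get_image("top");np.savez("im2.npz",a=a,b=b)
p=(.470,.267,.198)
K=9
out=[]
for im,n,(u,v) in((b,"top",(206,196)),(a,"scene",(332,212))):
    im=cv2.resize(im,None,fx=K,fy=K,interpolation=2)
    L=lambda P,c,cl=False:cv2.polylines(im,[np.round((proj(n,P)+.5)*K*16).astype(int)],cl,c,1,shift=4)
    for x in(-.011,.011): L(W(p,[[x,-.075,.071],[x,.075,.071]]),(255,255,255))
    H=cv2.convexHull(proj(n,tilt((t[0],t[1],t[2]-.0448,jaw),DISC,0)).astype(np.float32))
    cv2.polylines(im,[np.round((H+.5)*K*16).astype(int)],True,(255,0,255),1,shift=4)
    out.append(im[(v-32)*K:(v+32)*K,(u-21)*K:(u+21)*K])
cv2.imwrite("pics/p2.png",np.hstack(out))
E
```

```text
t 7.4 tcp [0.4721 0.2618 0.2142] jaw 0.1919 tilt [ 0.004  0.015 -1.   ] F [-0.5  0.4 -2.8] M [ 0.03 -0.08  0.03] open 0.0174
```

View pics/p2.png

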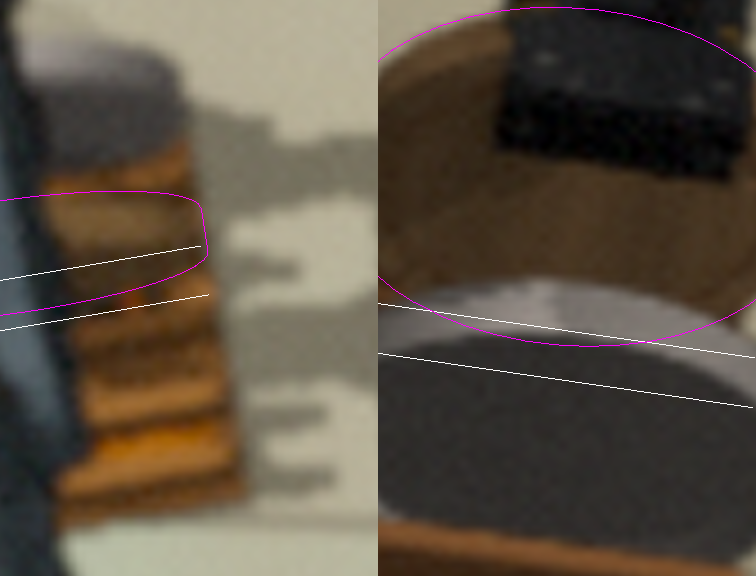

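Request:
{"name": "apply_moves", "arguments": {"targets": [[[-1, -3, 4], -0.01, 255], [[-1, -3, 8], -0.01, 255], [[-1, -3, 12], -0.01, 255], [[-1, -3, 16], -0.01, 255], [[-1, -3, 20], -0.01, 255]]}}

```text
time_s: 7.92
tool_pos: [0.4699, 0.2642, 0.1931]
tool_rot: [3.111, 0.316, 0.005]
force: [-0.1, -0.1, -3.1]
opening: 0.018
```

Request:
{"name": "apply_moves", "arguments": {"targets": [[[0, 0, 2], 0, 255], [[0, 0, 4], 0, 255], [[0, 0, 6], 0, 255], [[0, 0, 8], 0, 255], [[0, 0, 10], 0, 255]]}}

```text
time_s: 8.33
tool_pos: [0.4701, 0.2641, 0.1829]
tool_rot: [3.111, 0.316, 0.005]
force: [-0.5, 0.1, -2.9]
opening: 0.0176
```

```bash
python3 -c "
from plan import *
s,R=state();d=R[:,0];print('F jaw axis',s['force']@d,'F y',s['force']@R[:,1],'M tool',R.T@s['moment'])"
```

```text
t 8.33 tcp [0.4701 0.2641 0.1829] jaw 0.2022 tilt [ 0.002  0.015 -1.   ] F [-0.5  0.1 -2.9] M [ 0.03 -0.1  -0.06] open 0.0176
F jaw axis -0.4718609114141712 F y -0.2745298438329398 M tool [0.01193275 0.1071834  0.05823018]
```

The disc is 13 mm below the wall tops with no lateral force. Continuing down to the seat.

Request:
{"name": "apply_moves", "arguments": {"targets": [[[0, 0, 4], 0, 255], [[0, 0, 8], 0, 255], [[0, 0, 12], 0, 255], [[0, 0, 16], 0, 255], [[0, 0, 20], 0, 255]]}}

```text
time_s: 8.75
tool_pos: [0.4702, 0.2638, 0.1624]
tool_rot: [3.111, 0.315, 0.005]
force: [0.1, 0.1, -3.1]
opening: 0.0177
```

Request:
{"name": "apply_moves", "arguments": {"targets": [[[0, 0, 2], 0, 255], [[0, 0, 4], 0, 255], [[0, 0, 6], 0, 255], [[0, 0, 7], 0, 255], [[0, 0, 8], 0, 255]]}}

```text
time_s: 9.17
tool_pos: [0.4702, 0.2639, 0.1551]
tool_rot: [3.111, 0.315, 0.006]
force: [-2.3, 0.7, 4.4]
opening: 0.0178
```

Request:
{"name": "apply_moves", "arguments": {"targets": [[[0, 0, 2], 0, 255], [[0, 0, 4], 0, 255], [[0, 0, 5], 0, 255], [[0, 0, 6], 0, 255], [[0, 0, 7], 0, 255]]}}

```text
time_s: 9.58
tool_pos: [0.4707, 0.2645, 0.1493]
tool_rot: [3.113, 0.315, 0.008]
force: [-3.5, 2.7, 16.8]
opening: 0.0178
```

Request:
{"name": "apply_moves", "arguments": {"targets": [[[0, 0, 1], 0, 255], [[0, 0, 2], 0, 255], [[0, 0, 3], 0, 255], [[0, 0, 4], 0, 255], [[0, 0, 4], 0, 255]]}}

```text
time_s: 10.0
tool_pos: [0.4718, 0.266, 0.1487]
tool_rot: [3.115, 0.314, 0.014]
force: [-5.7, 2.7, 23.6]
opening: 0.018
```

The seat bottomed out: 8 mm of travel, then a hard stop at 24 N. I'll relieve the load, open part way to stay clear of the thali, and retreat upwards.

Request:
{"name": "apply_moves", "arguments": {"targets": [[[0, 0, 0], 0, 255], [[0, 0, 0], 0, 240], [[0, 0, 0], 0, 150], [[0, 0, 0], 0, 150], [[0, 0, 0], 0, 150]]}}

```text
time_s: 10.42
tool_pos: [0.4719, 0.2658, 0.1481]
tool_rot: [3.115, 0.314, 0.013]
force: [0.0, 0.2, -0.3]
opening: 0.03
```

Request:
{"name": "apply_moves", "arguments": {"targets": [[[0, 0, -2], 0, 150], [[0, 0, -6], 0, 150], [[0, 0, -14], 0, 150], [[0, 0, -28], 0, 150], [[0, 0, -48], 0, 150]]}}

```text
time_s: 10.83
tool_pos: [0.4706, 0.2659, 0.1959]
tool_rot: [3.115, 0.313, 0.009]
force: [-0.6, 0.5, -0.2]
opening: 0.0357
```

Request:
{"name": "apply_moves", "arguments": {"targets": [[[0, 0, -20], 0, 150], [[0, 0, -40], 0, 150], [[0, 0, -60], 0, 150], [[0, 0, -70], 0, 150], [[0, 0, -80], 0, 150]]}}

```text
time_s: 11.25
tool_pos: [0.4703, 0.2668, 0.2775]
tool_rot: [3.115, 0.313, 0.012]
force: [0.8, -0.6, 0.3]
opening: 0.036
```

```bash
python3 - <<'E'
from plan import *
from m import *
c,s=np.cos(.2993),np.sin(.2993)
# board grasp 14 mm below top
B=np.array([.5127,-.2705,.1035]);L=.056
g=[B[0]-L*np.sin(.3)*c,B[1]-L*np.sin(.3)*s,B[2]+L*np.cos(.3)];print("grasp",np.round(g,4),"top z",B[2]+.07*np.cos(.3))
plan([(g[0],g[1],.28,.30,75,3)],step=36)
a=get_image("scene")
out=cv2.resize(a[150:230,280:380],None,fx=6,fy=6,interpolation=2)
L=lambda P:cv2.polylines(out,[np.round((proj("scene",P)-[280,150]+.5)*96).astype(int)],True,(255,0,255),1,shift=4)
H=cv2.convexHull(proj("scene",tilt((.470,.267,.104,.2),DISC,0)).astype(np.float32))[:,0]
cv2.polylines(out,[np.round((H-[280,150]+.5)*96).astype(int)],True,(255,0,255),1,shift=4)
cv2.imwrite("pics/r1.png",out)
E
```

```text
grasp [ 0.4969 -0.2754  0.157 ] top z 0.1703735542387924
t 11.25 tcp [0.4703 0.2668 0.2775] jaw 0.2006 tilt [ 0.006  0.012 -1.   ] F [ 0.8 -0.6  0.3] M [ 0.04 -0.05  0.04] open 0.036
[[[-5, 34, 0], -0.01, 75], [[-10, 67, 0], -0.01, 75], [[-15, 101, 0], -0.02, 75], [[-21, 134, -1], -0.02, 75], [[-26, 168, -1], -0.03, 75]]
[[[-6, 33, 0], -0.01, 75], [[-12, 66, 0], -0.01, 75], [[-18, 100, 0], -0.02, 75], [[-24, 133, 0], -0.03, 75], [[-30, 167, -1], -0.03, 75]]
[[[-7, 33, 0], -0.01, 75], [[-15, 66, 0], -0.01, 75], [[-22, 99, 0], -0.02, 75], [[-29, 132, 0], -0.03, 75], [[-36, 165, 0], -0.03, 75]]
[[[-8, 33, -1], -0.01, 75], [[-8, 33, -1], -0.01, 75], [[-8, 33, -1], -0.01, 75], [[-8, 33, -1], -0.01, 75], [[-8, 33, -1], -0.01, 75]]
```

View pics/r1.png

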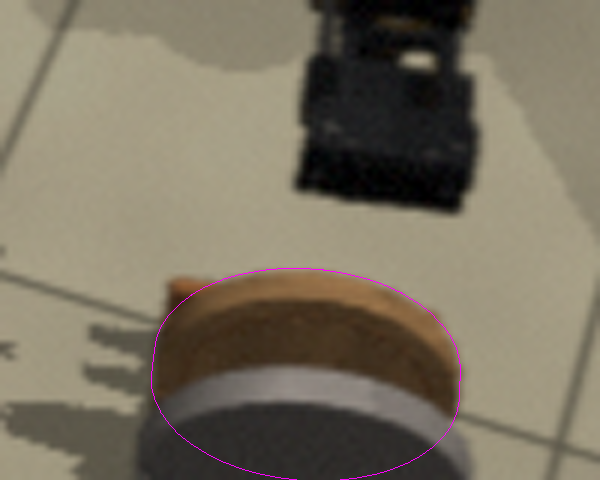

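The chakla matches the fully-home outline at z=104 mm and stands upright. Going for the board.

Request:
{"name": "apply_moves", "arguments": {"targets": [[[-5, 34, 0], -0.01, 150], [[-10, 67, 0], -0.01, 150], [[-15, 101, 0], -0.02, 75], [[-21, 134, 0], -0.02, 75], [[-26, 168, 0], -0.03, 75]]}}

```text
time_s: 11.72
tool_pos: [0.4782, 0.0961, 0.2797]
tool_rot: [3.11, 0.362, 0.012]
force: [-0.0, 0.0, 1.1]
opening: 0.0488
```

Request:
{"name": "apply_moves", "arguments": {"targets": [[[-6, 33, 0], -0.01, 75], [[-12, 66, 0], -0.01, 75], [[-18, 100, 0], -0.02, 75], [[-24, 133, 0], -0.03, 75], [[-30, 167, 0], -0.03, 75]]}}

```text
time_s: 12.13
tool_pos: [0.4864, -0.0747, 0.2805]
tool_rot: [3.106, 0.409, 0.009]
force: [0.9, -0.1, -1.1]
opening: 0.0612
```

Request:
{"name": "apply_moves", "arguments": {"targets": [[[-7, 33, 0], -0.01, 75], [[-15, 66, 0], -0.01, 75], [[-22, 99, 0], -0.02, 75], [[-29, 132, 0], -0.03, 75], [[-36, 165, 0], -0.03, 75]]}}

```text
time_s: 12.55
tool_pos: [0.4937, -0.2448, 0.281]
tool_rot: [3.101, 0.455, 0.007]
force: [0.5, -0.0, 0.6]
opening: 0.0616
```

Request:
{"name": "apply_moves", "arguments": {"targets": [[[-8, 33, 0], -0.01, 75], [[-8, 33, 0], -0.01, 75], [[-8, 33, 0], -0.01, 75], [[-8, 33, 0], -0.01, 75], [[-8, 33, 0], -0.01, 75]]}}

```text
time_s: 12.97
tool_pos: [0.495, -0.2772, 0.2807]
tool_rot: [3.1, 0.473, 0.005]
force: [-0.1, 0.1, -0.4]
opening: 0.0615
```

```bash
python3 - <<'E'
from plan import *
plan([(.497,-.2754,.20,.30,75,1),(.497,-.2754,.142,.30,75,3)])
E
```

```text
t 12.97 tcp [ 0.495  -0.2772  0.2807] jaw 0.3026 tilt [ 0.002  0.006 -1.   ] F [-0.1  0.1 -0.4] M [ 0.04 -0.13 -0.01] open 0.0615
[[[1, 0, 27], 0.0, 75], [[2, -1, 54], 0.0, 75], [[2, -1, 81], 0.0, 75], [[2, -1, 81], 0.0, 75], [[2, -1, 110], 0.0, 75]]
[[[0, 0, 29], 0.0, 75], [[0, 0, 29], 0.0, 75], [[0, 0, 29], 0.0, 75], [[0, 0, 29], 0.0, 75], [[0, 0, 29], 0.0, 75]]
```

Request:
{"name": "apply_moves", "arguments": {"targets": [[[1, 0, 20], 0, 75], [[2, -1, 45], 0, 75], [[2, -1, 75], 0, 75], [[2, -1, 95], 0, 75], [[2, -1, 105], 0, 75]]}}

```text
time_s: 13.38
tool_pos: [0.4956, -0.2732, 0.1731]
tool_rot: [3.104, 0.477, -0.0]
force: [-0.2, -0.2, -0.4]
opening: 0.0614
```

Request:
{"name": "apply_moves", "arguments": {"targets": [[[0, 0, 10], 0, 75], [[0, 0, 20], 0, 75], [[0, 0, 28], 0, 75], [[0, 0, 33], 0, 75], [[0, 0, 33], 0, 75]]}}

```text
time_s: 13.8
tool_pos: [0.4955, -0.2731, 0.1395]
tool_rot: [3.104, 0.477, -0.001]
force: [-0.3, -0.0, -0.4]
opening: 0.0611
```

```bash
python3 -c "
from plan import *
state()"
```

```text
t 13.8 tcp [ 0.4955 -0.2731  0.1395] jaw 0.3047 tilt [-0.001  0.001 -1.   ] F [-0.3 -0.  -0.4] M [ 0.03 -0.1   0.03] open 0.0611
```

No contact, and the pose is as planned (y is off by 2 mm, which is fine). Closing and lifting.

Request:
{"name": "apply_moves", "arguments": {"targets": [[[0, 0, 0], 0, 255], [[0, 0, 0], 0, 255], [[0, 0, 0], 0, 255], [[0, 0, 0], 0, 255], [[0, 0, 0], 0, 255]]}}

```text
time_s: 14.22
tool_pos: [0.4957, -0.2733, 0.1399]
tool_rot: [3.104, 0.477, -0.0]
force: [0.2, -0.3, -0.1]
opening: 0.0358
```

Request:
{"name": "apply_moves", "arguments": {"targets": [[[0, 0, 0], 0, 255], [[0, 0, 0], 0, 255], [[0, 0, 0], 0, 255], [[0, 0, 0], 0, 255], [[0, 0, 0], 0, 255]]}}

```text
time_s: 14.63
tool_pos: [0.5007, -0.2725, 0.1413]
tool_rot: [3.103, 0.472, 0.018]
force: [9.0, 5.9, 1.2]
opening: 0.0201
```

Request:
{"name": "apply_moves", "arguments": {"targets": [[[0, 0, -3], 0, 255], [[0, 0, -6], 0, 255], [[0, 0, -10], 0, 255], [[0, 0, -15], 0, 255], [[0, 0, -20], 0, 255]]}}

```text
time_s: 15.05
tool_pos: [0.5035, -0.2722, 0.1616]
tool_rot: [3.102, 0.469, 0.028]
force: [5.2, 2.2, -4.0]
opening: 0.0169
```

Request:
{"name": "apply_moves", "arguments": {"targets": [[[0, 0, -8], 0, 255], [[0, 0, -16], 0, 255], [[0, 0, -24], 0, 255], [[0, 0, -32], 0, 255], [[0, 0, -40], 0, 255]]}}

```text
time_s: 15.47
tool_pos: [0.5052, -0.2718, 0.202]
tool_rot: [3.102, 0.467, 0.037]
force: [4.4, 0.7, -3.8]
opening: 0.0134
```

Request:
{"name": "apply_moves", "arguments": {"targets": [[[0, 0, -15], 0, 255], [[0, 0, -35], 0, 255], [[0, 0, -60], 0, 255], [[0, 0, -90], 0, 255], [[0, 0, -120], 0, 255]]}}

```text
time_s: 15.88
tool_pos: [0.5013, -0.2709, 0.322]
tool_rot: [3.104, 0.468, 0.034]
force: [-0.1, -0.5, -2.2]
opening: 0.0116
```

```bash
python3 - <<'E'
from plan import *
p=(.470,.267,.198);x=-.066
c,s=np.cos(.198),np.sin(.198)
print(p[0]+x*c,p[1]+x*s)
plan([(p[0]+x*c,p[1]+x*s,.32,.198,255,3)],step=30)
E
```

```text
0.4052895108970411 0.2540172190938981
t 15.88 tcp [ 0.5013 -0.2709  0.322 ] jaw 0.2992 tilt [ 0.021  0.005 -1.   ] F [-0.1 -0.5 -2.2] M [-0.05 -0.09  0.02] open 0.0116
[[[3, -29, 0], 0.01, 255], [[7, -59, 0], 0.01, 255], [[10, -88, 0], 0.02, 255], [[14, -118, 0], 0.02, 255], [[17, -147, 1], 0.03, 255]]
[[[3, -30, 0], 0.0, 255], [[6, -59, 0], 0.01, 255], [[8, -89, 0], 0.01, 255], [[11, -118, 0], 0.02, 255], [[14, -148, 0], 0.03, 255]]
[[[1, -29, 0], 0.0, 255], [[3, -59, 0], 0.01, 255], [[5, -89, 0], 0.01, 255], [[6, -118, 1], 0.02, 255], [[8, -148, 1], 0.02, 255]]
[[[1, -29, 0], 0.01, 255], [[2, -59, 0], 0.02, 255], [[4, -89, 0], 0.02, 255], [[4, -89, 0], 0.02, 255], [[4, -89, 0], 0.02, 255]]
[[[0, 0, 0], 0.0, 255], [[0, 0, 0], 0.0, 255], [[0, 0, 0], 0.0, 255], [[0, 0, 0], 0.0, 255], [[0, 0, 0], 0.0, 255]]
```

Request:
{"name": "apply_moves", "arguments": {"targets": [[[3, -25, 0], 0.01, 255], [[7, -55, 0], 0.01, 255], [[10, -86, 0], 0.02, 255], [[14, -117, 0], 0.02, 255], [[17, -147, 0], 0.03, 255]]}}

```text
time_s: 16.3
tool_pos: [0.473, -0.1237, 0.321]
tool_rot: [3.113, 0.42, 0.031]
force: [0.3, 0.3, -2.6]
opening: 0.0116
```

Request:
{"name": "apply_moves", "arguments": {"targets": [[[3, -30, 0], 0, 255], [[6, -59, 0], 0.01, 255], [[8, -89, 0], 0.01, 255], [[11, -118, 0], 0.02, 255], [[14, -148, 0], 0.03, 255]]}}

```text
time_s: 16.72
tool_pos: [0.446, 0.0241, 0.3203]
tool_rot: [-3.119, -0.372, -0.029]
force: [1.2, 0.2, -2.0]
opening: 0.0114
```

Request:
{"name": "apply_moves", "arguments": {"targets": [[[1, -29, 0], 0, 255], [[3, -59, 0], 0.01, 255], [[5, -89, 0], 0.01, 255], [[6, -118, 0], 0.02, 255], [[8, -148, 0], 0.02, 255]]}}

```text
time_s: 17.13
tool_pos: [0.4176, 0.1709, 0.3197]
tool_rot: [3.123, 0.34, 0.027]
force: [0.5, -0.5, -2.1]
opening: 0.0117
```

Request:
{"name": "apply_moves", "arguments": {"targets": [[[1, -29, 0], 0.01, 255], [[2, -59, 0], 0.02, 255], [[4, -80, 0], 0.02, 255], [[4, -89, 0], 0.02, 255], [[4, -89, 0], 0.02, 255]]}}

```text
time_s: 17.55
tool_pos: [0.4013, 0.26, 0.3191]
tool_rot: [-3.126, -0.314, -0.025]
force: [0.5, -0.3, -2.5]
opening: 0.0119
```

```bash
python3 - <<'E'
from plan import *
from m import *
from scipy.optimize import minimize
s,R=state();jaw=np.arctan2(R[1,0],R[0,0]);t=s["tool_pos"]
plan([(.4053,.254,.22,.198,255,3)],step=25)
a=get_image("scene");b=get_image("top")
h=cv2.cvtColor(a,cv2.COLOR_BGR2HSV);m=(h[...,0]>100)&(h[...,0]<125)&(h[...,1]>140)
u0=proj("scene",t+[0,0,-.04])[0].astype(int);k=np.zeros_like(m);k[u0[1]-45:u0[1]+45,u0[0]-45:u0[0]+45]=1;m&=k;print(m.sum())
vis=((a.max(2)>60)|m)&k
dd=np.array([np.cos(jaw),np.sin(jaw)]);e=np.array([-dd[1],dd[0]])
pose=lambda p:(t[0]+e[0]*p[0],t[1]+e[1]*p[0],t[2]+p[1],jaw)
# roll in plane p[2]
def pts(p):
    c,q=np.cos(p[2]),np.sin(p[2]);B=np.c_[BRD[:,0],c*BRD[:,1]-q*BRD[:,2],q*BRD[:,1]+c*BRD[:,2]];return tilt(pose(p),B,0)
cost=lambda p:(np.abs(hullmask("scene",pts(p))-m)*vis).sum()
r=minimize(cost,[0,-.04,0],method="Nelder-Mead",options=dict(initial_simplex=[[0,-.04,0],[.01,-.04,0],[0,-.03,0],[0,-.04,.1]]))
print("dy,dz,roll",r.x.round(4),r.fun)
out=[]
for im,n,(u,v) in((b,"top",(204,206)),(a,"scene",(u0[0],u0[1]+20))):
    im=cv2.resize(im,None,fx=6,fy=6,interpolation=2)
    cv2.polylines(im,[np.round((cv2.convexHull(proj(n,pts(r.x)).astype(np.float32))+.5)*96).astype(int)],True,(255,0,255),1,shift=4)
    out.append(im[(v-46)*6:(v+46)*6,(u-32)*6:(u+32)*6])
cv2.imwrite("pics/b1.png",np.hstack(out))
E
```

```text
t 17.55 tcp [0.4013 0.26   0.3191] jaw 0.2003 tilt [ 0.016  0.002 -1.   ] F [ 0.5 -0.3 -2.5] M [-0.02 -0.06  0.05] open 0.0119
t 17.55 tcp [0.4013 0.26   0.3191] jaw 0.2003 tilt [ 0.016  0.002 -1.   ] F [ 0.5 -0.3 -2.5] M [-0.02 -0.06  0.05] open 0.0119
[[[1, 2, 25], 0.0, 255], [[1, 3, 50], 0.0, 255], [[2, 5, 74], 0.0, 255], [[3, 7, 99], 0.0, 255], [[3, 7, 99], 0.0, 255]]
[[[0, 0, 0], 0.0, 255], [[0, 0, 0], 0.0, 255], [[0, 0, 0], 0.0, 255], [[0, 0, 0], 0.0, 255], [[0, 0, 0], 0.0, 255]]
1357
dy,dz,roll [-0.0005 -0.031   0.0427] 174.4375
```

View pics/b1.png

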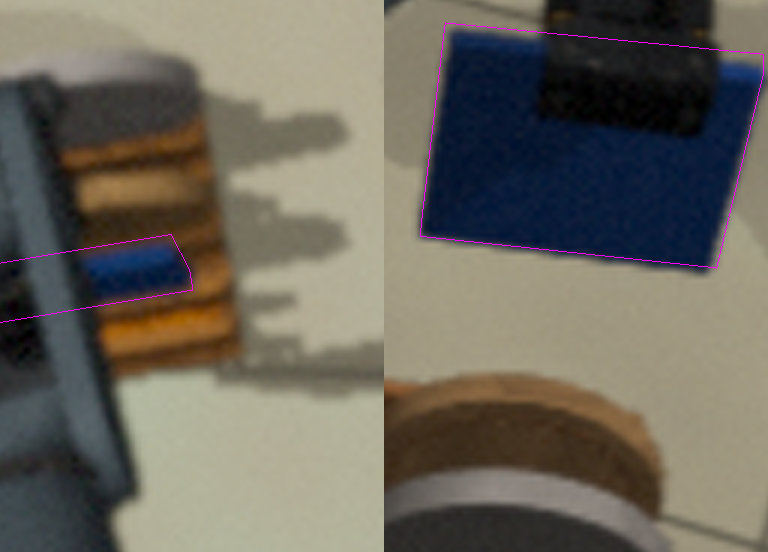

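Request:
{"name": "apply_moves", "arguments": {"targets": [[[0, 3, 20], 0, 255], [[-1, 7, 45], 0, 255], [[-1, 7, 70], 0, 255], [[-1, 7, 92], 0, 255], [[-1, 7, 104], 0, 255]]}}

```text
time_s: 18.07
tool_pos: [0.4029, 0.2486, 0.2129]
tool_rot: [3.123, 0.306, 0.018]
force: [-1.3, -0.1, -2.8]
opening: 0.0118
```

Request:
{"name": "apply_moves", "arguments": {"targets": [[[0, 0, 0], 0, 255], [[0, 0, 0], 0, 255], [[0, 0, 0], 0, 255], [[0, 0, 0], 0, 255], [[0, 0, 0], 0, 255]]}}

```text
time_s: 18.48
tool_pos: [0.4039, 0.2486, 0.2141]
tool_rot: [3.124, 0.306, 0.023]
force: [-0.7, 0.1, -3.0]
opening: 0.0115
```

```bash
cat > bfit.py <<'E'
from plan import *
from m import *
from scipy.optimize import minimize
s,R=state();jaw=np.arctan2(R[1,0],R[0,0]);t=s["tool_pos"]
P0=np.array([.470,.267]);d=np.array([np.cos(.198),np.sin(.198)]);q=t[:2]-P0
print("tcp in stand frame x,y mm",(q@d*1000).round(1),(q@[-d[1],d[0]]*1000).round(1))
I={n:get_image(n) for n in("scene","top")};M={};V={}
for n,im in I.items():
    h=cv2.cvtColor(im,cv2.COLOR_BGR2HSV);m=(h[...,0]>100)&(h[...,0]<125)&(h[...,1]>140)
    u0=proj(n,t+[0,0,-.04])[0].astype(int);k=np.zeros_like(m);k[u0[1]-45:u0[1]+45,u0[0]-45:u0[0]+45]=1
    M[n]=m&k
    if n=="top": k[:,:u0[0]+8]=0; # arm side hidden
    V[n]=k&((im.max(2)>60)|M[n])
def pts(p): # in-tool board: pivot at grasp point (19 mm above tcp), dy, dz, roll, lean
    c,q=np.cos(p[2]),np.sin(p[2]);B=np.c_[BRD[:,0],c*BRD[:,1]-q*BRD[:,2]+p[0],q*BRD[:,1]+c*BRD[:,2]+p[1]-.019]
    return tilt((t[0],t[1],t[2]+.019,jaw),B,p[3])
cost=lambda p:sum((np.abs(hullmask(n,pts(p))-M[n])*V[n]).sum() for n in("scene","top"))
x0=np.array([0,-.036,0,0]);r=minimize(cost,x0,method="Nelder-Mead",options=dict(initial_simplex=[x0]+[x0+v for v in np.diag([.01,.01,.06,.06])]))
print("dy,dz,roll,lean",r.x.round(4),r.fun,"bottom z",(pts(r.x)[:,2].min()).round(4),M["top"].sum())
E
python3 - <<'E'
from bfit import *
out=[]
for n,(u,v) in(("top",(206,206)),("scene",(332,205))):
    im=cv2.resize(I[n],None,fx=7,fy=7,interpolation=2)
    cv2.polylines(im,[np.round((cv2.convexHull(proj(n,pts(r.x)).astype(np.float32))+.5)*112).astype(int)],True,(255,0,255),1,shift=4)
    for x in(-.058,-.074):cv2.polylines(im,[np.round((proj(n,W((.470,.267,.198),[[x,-.075,.071],[x,.075,.071]]))+.5)*112).astype(int)],True,(255,255,255),1,shift=4)
    out.append(im[(v-42)*7:(v+42)*7,(u-28)*7:(u+28)*7])
cv2.imwrite("pics/b2.png",np.hstack(out))
E
```

```text
t 18.48 tcp [0.4039 0.2486 0.2141] jaw 0.1952 tilt [ 0.014  0.004 -1.   ] F [-0.7  0.1 -3. ] M [ 0.01 -0.13  0.04] open 0.0115
tcp in stand frame x,y mm -68.4 -5.0
dy,dz,roll,lean [ 0.0025 -0.0388  0.0206 -0.0661] 174.6875 bottom z 0.1036 80
```

View pics/b2.png

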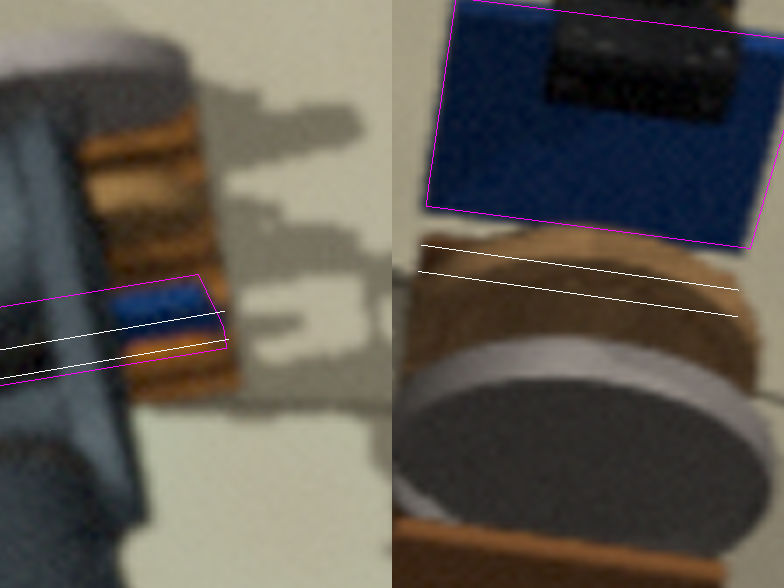

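In both views the board sits over the narrow slot, with its bottom at about z=105 mm. I'll centre y and go down slowly, watching the force.

Request:
{"name": "apply_moves", "arguments": {"targets": [[[0, -4, 6], 0, 255], [[0, -4, 12], 0, 255], [[0, -4, 18], 0, 255], [[0, -4, 24], 0, 255], [[0, -4, 28], 0, 255]]}}

```text
time_s: 19.0
tool_pos: [0.4025, 0.2525, 0.1846]
tool_rot: [3.123, 0.307, 0.019]
force: [-0.1, 0.2, -2.4]
opening: 0.0122
```

Request:
{"name": "apply_moves", "arguments": {"targets": [[[0, 0, 2], 0, 255], [[0, 0, 4], 0, 255], [[0, 0, 6], 0, 255], [[0, 0, 8], 0, 255], [[0, 0, 10], 0, 255]]}}

```text
time_s: 19.42
tool_pos: [0.4031, 0.2526, 0.1746]
tool_rot: [3.123, 0.307, 0.021]
force: [-1.0, -0.3, -2.3]
opening: 0.0121
```

```bash
python3 -c "
from plan import *
s,R=state();print('F tool',R.T@s['force'],'M tool',R.T@s['moment']);q=s['tool_pos'][:2]-[.470,.267];d=np.array([np.cos(.198),np.sin(.198)]);print(q@d,q@[-d[1],d[0]])"
```

```text
t 19.42 tcp [0.4031 0.2526 0.1746] jaw 0.1961 tilt [ 0.013  0.004 -1.   ] F [-1.  -0.3 -2.3] M [-0.01 -0.29  0.08] open 0.0121
F tool [-1.07415769  0.04736065  2.30337274] M tool [-0.06398446  0.28575927 -0.08037896]
-0.06845305355198571 -0.0009746636037548676
```

Request:
{"name": "apply_moves", "arguments": {"targets": [[[-1, 0, 2], 0, 255], [[-1, 0, 4], 0, 255], [[-1, 0, 6], 0, 255], [[-1, 0, 8], 0, 255], [[-1, 0, 10], 0, 255]]}}

```text
time_s: 19.83
tool_pos: [0.4032, 0.2526, 0.1648]
tool_rot: [3.124, 0.308, 0.024]
force: [2.6, 0.7, -0.3]
opening: 0.0116
```

Request:
{"name": "apply_moves", "arguments": {"targets": [[[0, 0, 2], 0, 255], [[0, 0, 4], 0, 255], [[0, 0, 6], 0, 255], [[0, 0, 8], 0, 255], [[0, 0, 10], 0, 255]]}}

```text
time_s: 20.25
tool_pos: [0.4035, 0.2527, 0.1546]
tool_rot: [3.124, 0.308, 0.025]
force: [2.7, 0.7, -1.5]
opening: 0.0117
```

```bash
python3 -c "
from plan import *
s,R=state();print('F tool',R.T@s['force'],'M tool',R.T@s['moment']);q=s['tool_pos'][:2]-[.470,.267];d=np.array([np.cos(.198),np.sin(.198)]);print(q@d,q@[-d[1],d[0]])"
```

```text
t 20.25 tcp [0.4035 0.2527 0.1546] jaw 0.1964 tilt [ 0.015  0.004 -1.   ] F [ 2.7  0.7 -1.5] M [ 0.   -0.61  0.16] open 0.0117
F tool [ 2.76207636 -0.21263575  1.5907834 ] M tool [-0.1158625   0.60245018 -0.15451597]
-0.06806750431264663 -0.0009777029107490096
```

Request:
{"name": "apply_moves", "arguments": {"targets": [[[1, 0, 2], 0, 255], [[1, 0, 4], 0, 255], [[1, 0, 6], 0, 255], [[1, 0, 8], 0, 255], [[1, 0, 10], 0, 255]]}}

```text
time_s: 20.67
tool_pos: [0.4042, 0.2527, 0.1443]
tool_rot: [3.124, 0.308, 0.023]
force: [0.4, 0.1, -2.8]
opening: 0.0114
```

Request:
{"name": "apply_moves", "arguments": {"targets": [[[0, 0, 2], 0, 255], [[0, 0, 4], 0, 255], [[0, 0, 5], 0, 255], [[0, 0, 6], 0, 255], [[0, 0, 7], 0, 255]]}}

```text
time_s: 21.08
tool_pos: [0.4042, 0.2527, 0.1372]
tool_rot: [3.124, 0.307, 0.023]
force: [-0.5, 1.5, 0.7]
opening: 0.0122
```

```bash
python3 -c "
from plan import *
s,R=state();print('F tool',R.T@s['force'],'M tool',R.T@s['moment']);q=s['tool_pos'][:2]-[.470,.267];d=np.array([np.cos(.198),np.sin(.198)]);print(q@d,q@[-d[1],d[0]])"
```

```text
t 21.08 tcp [0.4042 0.2527 0.1372] jaw 0.1963 tilt [ 0.014  0.004 -1.   ] F [-0.5  1.5  0.7] M [ 0.19 -0.21  0.12] open 0.0122
F tool [-0.15433734 -1.51839883 -0.7579583 ] M tool [ 0.14442303  0.24412443 -0.11701456]
-0.06730174787284583 -0.001075236948139566
```

Seat contact came at TCP .137, as expected. Pressing 8 mm further.

Request:
{"name": "apply_moves", "arguments": {"targets": [[[0, 0, 2], 0, 255], [[0, 0, 4], 0, 255], [[0, 0, 6], 0, 255], [[0, 0, 7], 0, 255], [[0, 0, 8], 0, 255]]}}

```text
time_s: 21.5
tool_pos: [0.4045, 0.2531, 0.1297]
tool_rot: [3.124, 0.307, 0.024]
force: [-0.6, 1.7, 6.7]
opening: 0.0118
```

Request:
{"name": "apply_moves", "arguments": {"targets": [[[0, 0, 1], 0, 255], [[0, 0, 2], 0, 255], [[0, 0, 3], 0, 255], [[0, 0, 4], 0, 255], [[0, 0, 4], 0, 255]]}}

```text
time_s: 21.92
tool_pos: [0.4054, 0.254, 0.1284]
tool_rot: [3.126, 0.307, 0.029]
force: [-3.5, 2.6, 23.2]
opening: 0.0115
```

Request:
{"name": "apply_moves", "arguments": {"targets": [[[0, 0, 0], 0, 255], [[0, 0, 0], 0, 240], [[0, 0, 0], 0, 160], [[0, 0, 0], 0, 160], [[0, 0, 0], 0, 160]]}}

```text
time_s: 22.33
tool_pos: [0.4051, 0.2537, 0.128]
tool_rot: [3.125, 0.307, 0.027]
force: [-0.7, -0.5, -0.9]
opening: 0.0246
```

Request:
{"name": "apply_moves", "arguments": {"targets": [[[0, 0, -2], 0, 160], [[0, 0, -6], 0, 160], [[0, 0, -14], 0, 160], [[0, 0, -28], 0, 160], [[0, 0, -48], 0, 160]]}}

```text
time_s: 22.75
tool_pos: [0.4033, 0.2533, 0.1759]
tool_rot: [3.125, 0.307, 0.022]
force: [0.6, -0.5, 0.1]
opening: 0.0323
```

Request:
{"name": "apply_moves", "arguments": {"targets": [[[0, 0, -20], 0, 160], [[0, 0, -45], 0, 160], [[0, 0, -75], 0, 160], [[0, 0, -105], 0, 160], [[0, 0, -135], 0, 160]]}}

```text
time_s: 23.17
tool_pos: [0.4009, 0.2532, 0.3131]
tool_rot: [3.125, 0.307, 0.023]
force: [-0.2, -0.3, -0.6]
opening: 0.0324
```

Request:
{"name": "apply_moves", "arguments": {"targets": [[[0, 30, 0], 0, 160], [[0, 65, 0], 0, 160], [[0, 100, 0], 0, 160], [[0, 135, 0], 0, 160], [[0, 170, 0], 0, 160]]}}

```text
time_s: 23.58
tool_pos: [0.4337, 0.0851, 0.3145]
tool_rot: [3.124, 0.308, 0.025]
force: [-0.0, -0.0, 0.6]
opening: 0.0326
```

```bash
python3 - <<'E'
from plan import *
from m import *
state()
I={n:get_image(n) for n in("scene","top")}
p=(.470,.267,.198);out=[]
for n,(u,v) in(("top",(194,204)),("scene",(328,218))):
    K=7;im=cv2.resize(I[n],None,fx=K,fy=K,interpolation=2)
    c=W(p,[[0,0,.104]])[0];bc=W(p,[[-.066,0,.092]])[0]
    for P,col in((tilt((*c,.198),DISC,0),(255,0,255)),(tilt((*bc,.198),BRD,0),(255,255,0))):
        cv2.polylines(im,[np.round((cv2.convexHull(proj(n,P).astype(np.float32))+.5)*K*16).astype(int)],True,col,1,shift=4)
    out.append(im[(v-40)*K:(v+40)*K,(u-28)*K:(u+28)*K])
cv2.imwrite("pics/f1.png",np.hstack(out))
E
```

```text
t 23.58 tcp [0.4337 0.0851 0.3145] jaw 0.1966 tilt [ 0.015  0.004 -1.   ] F [-0.  -0.   0.6] M [ 0.   -0.15 -0.02] open 0.0326
```

View pics/f1.png

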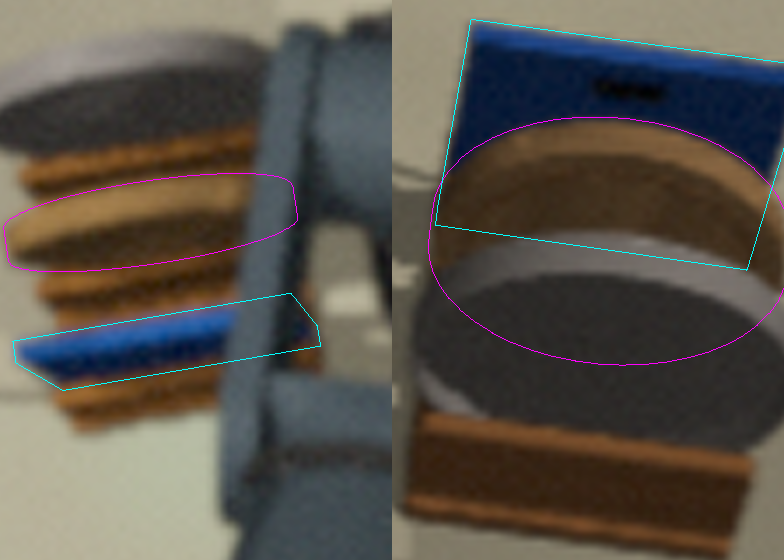

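Both pieces sit on the fully-home outlines (8 mm high would show as about 18 px up in this view). The board's top edge is level, the thali is in its place, and the robot is clear. Handing in.

```bash
python3 -c "
from cell import *
print(job_done(), observe()['time_s'])"
```

```text
the job is handed in; nothing more can be done
the job is handed in; nothing more can be done
```

The chakla is standing in the middle slot and the blue board in the narrow slot, away from the steel plate. Both were lowered in and pressed down, chakla first, and the job was handed in at about 24 s of the 67 s allowed.

- **Seats:** each gave about 8 mm of travel after first contact, then a hard stop at about 23–24 N.
- **Position:** in the last pictures both pieces match the fully-home outlines to about 1 px. The board's top edge is level, and the steel plate is still in its slot.
- **Robot:** the gripper opened only partway and backed off upward. It was clear and touching nothing at hand-in.

**Checks that disagreed or were not made**
- The picture fits of how the board sat in the grip disagreed with each other by about 8 mm in height, and their lean and roll were unreliable. I therefore put the board in by feel; it met at most about 3 N sideways force on the slot walls.
- The last pictures showed only the stand. I did not look again at the mug, jar, bowl, whisk or rolling pin, though the arm met no unexpected contact on its way.

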